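# Take down two stacks of machine spares into their storage trays

## Task

The machine spares have been left in two stacks: take the stacks apart and put each part away in its own tray, the one whose shape and painted outline match that part (square block, gear, hexagon nut, round collar, and the flanged pin in the smallest tray). Keep every part upright the whole time, never tipped over, and leave each one lying flat on the floor of its tray, inside the rim.

Things in the scene. Friction and masses are not known exactly. Their poses are not given: they have to be found in the camera images.
- block_mid (a point): Square flange block of bright aluminium, 64 x 64 mm and 32 mm high, with a 26 mm bore up through its middle (covered at the start). The point is its centre, half-way up (16 mm above its underside); x and y are parallel to its sides, z up. It is one of the two base parts: it stands on the worktop and carries one or two other parts.
- gear_mid (a point): Dark steel spur gear lying flat, 66 mm over its 20 tooth tips, 32 mm high, 24 mm bore (covered at the start). The point is its centre, half-way up (16 mm above its underside); z up. It is the other base part: it stands on the worktop and carries one or two other parts.
- nut_mid (a point): Plain steel hexagon nut, 46 mm across flats, 53 mm across corners, 30 mm high, with a 22 mm hole. The point is its centre, half-way up (15 mm above its underside); x is square to one pair of flats (the other pairs are at 60 and 120 degrees to it), z up. It starts on one of the two base parts.
- collar_mid (a point): Round brass collar, 48 mm outer diameter, 22 mm bore, 30 mm high. The point is its centre, half-way up (15 mm above its underside); z up. It starts on the base part that does not carry the nut.
- pin_mid (a point): Steel flanged pin standing upright: a flange 32 mm in diameter and 10 mm thick at the bottom, with a plain stem 18 mm in diameter above it, 50 mm high in all. The point is its centre, half-way up (25 mm above its underside, in the stem); z up. It starts on top of either the nut or the collar.
- tray_block: Square black storage tray for the flange block, 88 x 88 mm outside, 82 x 82 mm inside, with a pale painted square (with a black round dot) on its floor. The point is the centre of its underside, on the worktop; z up. Fixed. Floor 3 mm thick, rim 3 mm wide with its top 8 mm above the worktop; x and y are parallel to its sides.
- tray_gear: Largest round black storage tray, for the gear, 90 mm outside and 84 mm inside diameter, with a pale painted toothed outline and black dot on its floor. The point is the centre of its underside, on the worktop; z up. Fixed. Floor 3 mm thick, rim 3 mm wide with its top 8 mm above the worktop; its turn does not matter.
- tray_nut: Hexagonal black storage tray for the nut, 70 mm outside and 64 mm inside across flats, with a pale painted hexagon and black dot on its floor. The point is the centre of its underside, on the worktop; z up. Fixed. Floor 3 mm thick, rim 3 mm wide with its top 8 mm above the worktop; x is square to one pair of its flats.
- tray_collar: Middle-sized round black storage tray for the collar, 72 mm outside and 66 mm inside diameter, with a pale painted ring (black dot in the middle) on its floor. The point is the centre of its underside, on the worktop; z up. Fixed. Floor 3 mm thick, rim 3 mm wide with its top 8 mm above the worktop; its turn does not matter.
- tray_pin: Smallest round black storage tray, for the flanged pin, 56 mm outside and 50 mm inside diameter, with a plain pale disc painted on its floor. The point is the centre of its underside, on the worktop; z up. Fixed. Floor 3 mm thick, rim 3 mm wide with its top 8 mm above the worktop; its turn does not matter.
Things that resemble listed ones, but are neither listed nor needed, are in the scene too. What is shaped like the tray_gear but orange or purple is not meant.

How it is judged:
By the outcome, as a careful person would: the job done as asked, in the order asked, and still so for the second after the job is handed in, with the robot touching nothing.
It also fails if it takes over 136 s, if anything falls off the work surface, if the arm or the gripper's body presses on something with over 40 N, if the wrist force passes 120 N, or if a joint passes its speed limit or range.

## Robot

A 7-joint arm with a two-finger parallel gripper is mounted at the origin on the work surface. World frame = base frame: x ahead of the robot, y to its left, z up, the work surface at z = 0. Lengths are in m, angles in rad, forces in N, time in s.
With the tool pointing down it reaches from about 0.35 to 0.9 m from the base axis. Payload 8.1 kg.
Tool frame: the origin (TCP) lies at the very end of the fingers, on their centre line; the grasp point (between the pads) lies 19 mm behind it; z points along the fingers, y is the line along which they close (so a half turn about z gives the same grasp; the last joint's range is limited). The gripper opens to 92 mm and grips with 3 to 60 N. Pads are 19 mm wide; open, the fingers measure 130 mm over their backs; the gripper's body (75 mm by 190 mm) begins 47 mm behind the grasp point.
Start: joints at [1.193, 0.434, 0.025, 1.573, -0.012, 1.134, -0.075], TCP at [0.17, -0.602, 0.227] pointing down, gripper open.
Joint ranges: [-2.62, 2.62], [-0.44, 2.09], [-1.27, 1.32], [0.08, 2.57], [-1.32, 4.46], [0.12, 2], [-2.74, 2.74]. Speed limits (rad/s): [2.22, 2.22, 3.01, 3.01, 3.14, 3.14, 3.14].

## Interface

Orientations are given as a unit quaternion [w, x, y, z].
In Python, from rig import * gives the robot as it stands. The module is installed in compiled form; this text tells all that it offers.
- The arm moves only by the tool send_rows, never from a script. Its argument "series" is a list of rows, each an object of numbers: "x", "y", "z": the shift along the tool's x, y, z each as a share of 0.25 m, from -1 to 1; "rx", "ry", "rz": the turn, a rotation vector about the tool's x, y, z each as a share of 90 degrees, from -1 to 1. A call has 1 to 12 rows; each row shifts and turns the commanded pose from where the row before left it, along the tool's axes as they then stand; what a row does not reach is not made up. A row lasts 1/10 s, in which the tool goes at most 50 mm and 8.59 degrees, less where a joint would pass 70% of its speed; a pose out of reach is approached as far as the arm can. A call with a number of a shift or a turn outside -1 to 1 is refused whole. A call with a gripper value outside its range is refused whole. "fingers" is the opening, from -1 (shut) to 1 (fully open), so that 0 is half open, set as the call begins (left out, the last holds). The fingers move at their own pace and stop on an object; the grip force is fixed at half the most. Time passes only in rows, so rows that do not move let the fingers close. It gives the time, the measured TCP pose, the force, the opening and the grip force at its end, in the units of the state.
- get_state(): the state, without advancing time (a new reading comes with each control period).
- camera(name): name is "scene" or "top"; returns the picture (384x512x3 uint8, red, green, blue); there is no depth.
- camera_info(name): a dict with "K" (3x3 intrinsics, pixels), "R" (3x3) and "t" (3): a world point X has camera coordinates R X + t. Camera axes: x right, y down, z forward; pixel columns grow to the right and rows downward; lengths in m; the calibration is good to about 2 mm. A picture is of the moment at which its call begins. camera_info takes no time and is no camera call.
- finish_job(): hands the job in; it is judged then, once.
The state is a dict: "time_s": time; "joint_positions": joint angles; "qvel": joint speeds; "joint_efforts": joint torques, N m; "tcp_pos": TCP position; "orientation": TCP orientation; "wrist_force": force on the tool from outside, world axes, zero at the start; "ft_torque": the same for the moment, N m; "opening": opening from 0.0 (shut) to 1.0 (fully open); "grip_force": force on a finger pad.
Only numpy, scipy, OpenCV 4.12 (cv2) and the standard library are available. Lean on these libraries where they do the work, as an engineer would, in place of code of your own. Each camera call takes 0.05 s, during which the arm holds its last target. There are 200 camera calls.

## Working session

There is one attempt and no reset: what is moved stays moved. The work goes in short steps, Python scripts to look and compute and a tool call to move; the robot and the scene stay as the last step left them, time stands still between calls to the robot, and variables do not carry over. Pictures are saved under pics/ and viewed, at most 14 in all, crops included, and the job is handed in when it is done.

Besides the shell and the picture viewer there is one more tool, called after "Emit:" in YAML: its name, and indented under it one key for each argument. send_rows: Moves the arm, as the interface text tells. Shift numbers are shares of 0.25 m and turn numbers shares of 90 degrees, none past 1 either way. Its arguments: {"type":"object","properties":{"series":{"type":"array","items":{"type":"object","properties":{"x":{"type":"number","minimum":-1,"maximum":1},"y":{"type":"number","minimum":-1,"maximum":1},"z":{"type":"number","minimum":-1,"maximum":1},"rx":{"type":"number","minimum":-1,"maximum":1},"ry":{"type":"number","minimum":-1,"maximum":1},"rz":{"type":"number","minimum":-1,"maximum":1}}}},"fingers":{"type":"number"}},"required":["series"]}

```bash
mkdir -p pics; python3 - <<'E'
from rig import *
import cv2,numpy as np
s=get_state();print({k:np.round(v,3) for k,v in s.items()})
for n in("top","scene"):
    im=camera(n);cv2.imwrite(f"pics/{n}0.png",im[:,:,::-1]);i=camera_info(n);print(n,np.round(i["K"],1),np.round(i["R"],3),np.round(i["t"],3))
E
```

```text
{'time_s': np.float64(0.0), 'joint_positions': array([ 1.193,  0.435,  0.025,  1.574, -0.012,  1.134, -0.075]), 'qvel': array([ 0.001, -0.001, -0.001, -0.001, -0.   , -0.001, -0.001]), 'joint_efforts': array([-0.0000e+00, -6.6785e+01,  9.8500e-01, -3.1447e+01, -6.1000e-02,
        4.3000e-02,  0.0000e+00]), 'tcp_pos': array([ 0.169, -0.601,  0.226]), 'orientation': array([-0.001,  0.991,  0.137, -0.   ]), 'wrist_force': array([ 0.451, -0.497,  0.061]), 'ft_torque': array([ 0.021, -0.026, -0.008]), 'grip_force': np.float64(0.0), 'opening': np.float64(0.999)}
top [[441.7   0.  251.5]
 [  0.  441.7 187.2]
 [  0.    0.    1. ]] [[ 0.    -1.    -0.013]
 [-0.998  0.001 -0.064]
 [ 0.064  0.013 -0.998]] [0.005 0.495 1.308]
scene [[427.    0.  257.6]
 [  0.  427.  188.8]
 [  0.    0.    1. ]] [[ 0.749  0.663  0.021]
 [ 0.395 -0.421 -0.816]
 [-0.532  0.62  -0.577]] [-0.374 -0.11   1.41 ]
```

View pics/top0.png

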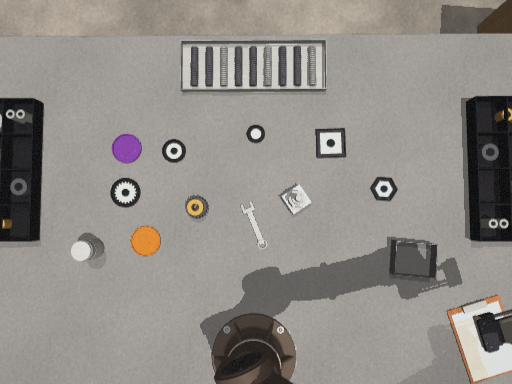

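View pics/scene0.png

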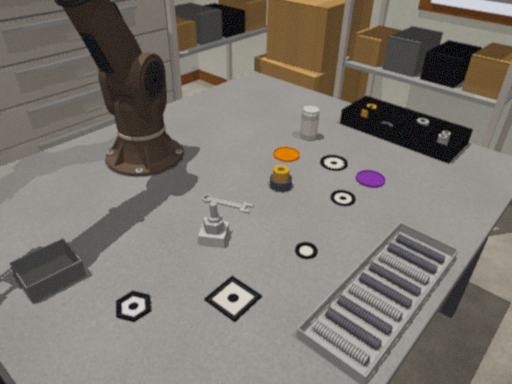

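The top view shows these trays:
- gear (125,192)
- collar (174,151)
- pin (256,134)
- block (330,143)
- nut (384,189)

The stacks are collar-on-gear at (196,207) and pin/nut on block at (296,199). Next I'll measure them.

```bash
cat > h.py <<'E'
from rig import *
import cv2,numpy as np
def ray(n,u,v,z):
    i=camera_info(n);R=i["R"];c=-R.T@i["t"]
    d=R.T@np.linalg.solve(i["K"],[u,v,1.]);return (c+d*(z-c[2])/d[2])[:2]
def proj(n,X):
    i=camera_info(n);p=i["K"]@(i["R"]@np.array(X)+i["t"]);return p[:2]/p[2]
def go(x,y,z,yaw=None):
    """remaining tool-axis shares; yaw = world angle (deg) of tool y, mod 180"""
    from scipy.spatial.transform import Rotation as Ro
    s=get_state();q=s["orientation"];R=Ro.from_quat([q[1],q[2],q[3],q[0]])
    M=R.as_matrix();d=np.array([x,y,z])-s["tcp_pos"]
    cy=np.degrees(np.arctan2(M[1,1],M[0,1]))
    t=0 if yaw is None else -((yaw-cy+90)%180-90)
    print("t",round(float(s["time_s"]),2),"tcp",np.round(s["tcp_pos"],4),"yaw",round(cy,1),"tilt",np.round(M[:2,2],3),"open",round(float(s["opening"])*92,1),"grip",round(float(s["grip_force"]),1),"F",np.round(s["wrist_force"],1))
    print("shares",np.round(M.T@d/.25,3),"rz",round(t/90,3),"j7",np.round(s["joint_positions"][6],2))
E
python3 - <<'E'
from h import *
t=cv2.imread("pics/top0.png");s=cv2.imread("pics/scene0.png")
g=cv2.cvtColor(t,6);m=(g<60).astype(np.uint8)
for n,(u,v) in dict(gear=(125,192),collar=(174,151),pin=(256,134),block=(330,143),nut=(384,189)).items():
    w=22;mm=m[v-w:v+w,u-w:u+w];c=max(cv2.findContours(mm,0,1)[0],key=cv2.contourArea)
    M=cv2.moments(c);p=(M["m10"]/M["m00"]+u-w,M["m01"]/M["m00"]+v-w)
    r=cv2.minAreaRect(c);print(n,np.round(p,1),ray("top",*p,.006).round(4),"rect",np.round(r[1],1),round(r[2],1))
a=cv2.resize(t[172:232,166:226],None,fx=6.5,fy=6.5,interpolation=2);b=cv2.resize(t[169:229,266:326],None,fx=6.5,fy=6.5,interpolation=2)
cv2.imwrite("pics/z0.png",np.hstack([a,b]))
a=cv2.resize(s[145:205,250:310],None,fx=6.5,fy=6.5,interpolation=2);b=cv2.resize(s[190:250,185:245],None,fx=6.5,fy=6.5,interpolation=2)
cv2.imwrite("pics/z1.png",np.hstack([a,b]))
E
```

```text
gear [125. 192.] [0.4814 0.3883] rect [28. 28.] 90.0
collar [173.4 150.4] [0.6083 0.2429] rect [21. 23.] 90.0
pin [255.2 133.2] [ 0.6604 -0.0063] rect [16. 17.] 90.0
block [325.  139.4] [ 0.641 -0.218] rect [27.1 29.2] 88.0
nut [383.8 187.7] [ 0.494  -0.3929] rect [22. 25.] 90.0
```

View pics/z0.png

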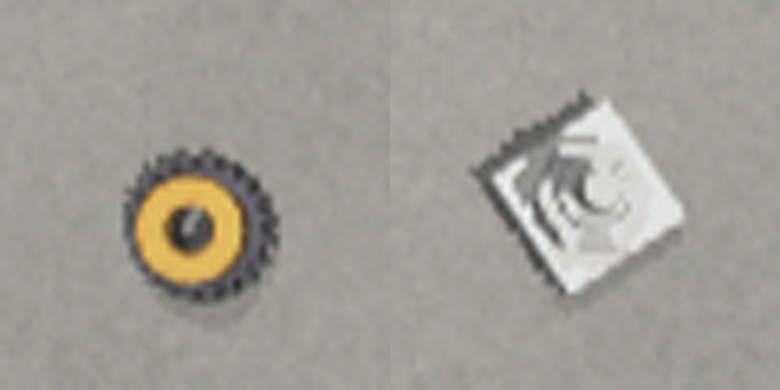

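View pics/z1.png

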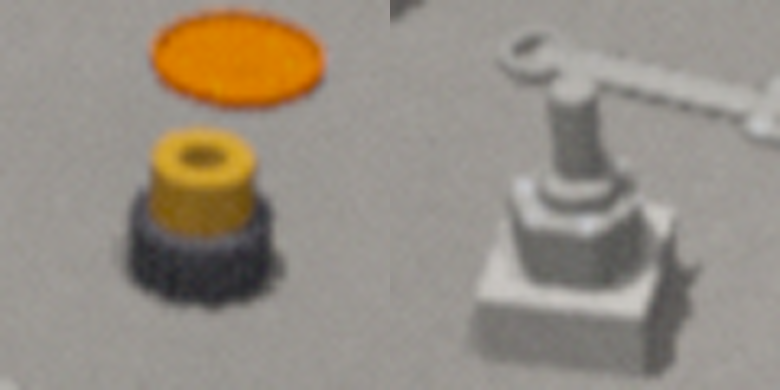

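The crops show the collar centred at about (195,207). The pin top is at about (299,198) in the top view and (213,203) in the scene view, and the block is rotated. I'll refine these positions.

```bash
python3 - <<'E'
from h import *
t=cv2.imread("pics/top0.png");s=cv2.imread("pics/scene0.png");g=cv2.cvtColor(t,6)
def cen(m,u,v,w,z,n="top"):
    mm=m[v-w:v+w,u-w:u+w].astype(np.uint8);c=max(cv2.findContours(mm,0,1)[0],key=cv2.contourArea)
    r=cv2.minAreaRect(c);M=cv2.moments(c);p=(M["m10"]/M["m00"]+u-w,M["m01"]/M["m00"]+v-w)
    P=[ray(n,*(q+[u-w,v-w]),z) for q in cv2.boxPoints(r)]
    e=P[1]-P[0];print(np.round(p,1),"->",ray(n,*p,z).round(4),"rect c",np.mean(P,0).round(4),"size",np.linalg.norm(e).round(4),np.linalg.norm(P[2]-P[1]).round(4),"ang",np.degrees(np.arctan2(e[1],e[0])).round(1))
for z in(.008,):
  for (u,v,w) in((125,192,24),(174,151,22),(256,134,20),(331,143,26),(384,189,22)): cen(g<80,u,v,w,z)
hsv=cv2.cvtColor(t,cv2.COLOR_BGR2HSV);ye=(hsv[:,:,1]>90)
print("collar");cen(ye,196,207,22,.062)
cen(cv2.cvtColor(s,40)[:,:,1]>110,281,172,16,.06,"scene")
print("block");cen(g>190,296,199,26,.032)
C=np.array([(605,97),(688,215),(572,297),(485,172)])/6.5+[266-60,169]
P=[ray("top",*c,.032) for c in C];print(np.mean(P,0),[np.degrees(np.arctan2(*(P[(i+1)%4]-P[i])[::-1])).round(1) for i in range(4)],[np.linalg.norm(P[(i+1)%4]-P[i]).round(3) for i in range(4)])
print("pin",ray("top",298.8-0.,197.9,.112),ray("scene",213.2,203.5,.112))
go(.4,-.14,.2)
E
```

```text
[125. 192.] -> [0.4812 0.388 ] rect c [0.4814 0.3878] size 0.0852 0.0848 ang -90.1
[173.4 150.4] -> [0.608  0.2424] rect c [0.6091 0.2422] size 0.0702 0.0674 ang -90.1
[255.3 133.3] -> [ 0.6596 -0.0064] rect c [ 0.66   -0.0063] size 0.0518 0.0541 ang -44.7
[330.1 142.6] -> [ 0.6308 -0.233 ] rect c [ 0.6312 -0.2333] size 0.0896 0.0864 ang -87.6
[383.3 188.4] -> [ 0.4919 -0.3908] rect c [ 0.4922 -0.3901] size 0.0683 0.078 ang -6.1
collar
[194.9 206.8] -> [0.4354 0.1679] rect c [0.4349 0.1676] size 0.0464 0.0462 ang -90.0
[280.7 172.6] -> [0.4494 0.1548] rect c [0.448  0.1557] size 0.0446 0.0797 ang 43.4
block
[298.6 199.7] -> [ 0.4572 -0.1343] rect c [ 0.4602 -0.1274] size 0.0633 0.0629 ang -56.4
[ 0.45902613 -0.12776122] [np.float64(-145.3), np.float64(125.1), np.float64(34.6), np.float64(-58.0)] [np.float64(0.065), np.float64(0.065), np.float64(0.069), np.float64(0.064)]
pin [ 0.45913029 -0.12742415] [ 0.46528517 -0.12553304]
t 0.1 tcp [ 0.1694 -0.6011  0.226 ] yaw -74.3 tilt [-0.     0.001] open 92.1 grip 0.0 F [ 0.1 -0.2 -0.1]
shares [ 1.388 -1.525  0.106] rz 0.0 j7 -0.08
```

Emit:
send_rows:
  series:
    - {"x": 0.13,"y": -0.12}
    - {"x": 0.13,"y": -0.12}
    - {"x": 0.13,"y": -0.12}
    - {"x": 0.13,"y": -0.12}
    - {"x": 0.13,"y": -0.12}
    - {"x": 0.13,"y": -0.12}
    - {"x": 0.13,"y": -0.12}
    - {"x": 0.13,"y": -0.12}
    - {"x": 0.13,"y": -0.12}
    - {"x": 0.13,"y": -0.12}
    - {"x": 0.13,"y": -0.12}
    - {}
  fingers: 1

```text
schema error: expected keys x, y, z, rx, ry, rz
```

```bash
python3 -c "
from h import *
go(.4605,-.1265,.2,-56)"
```

```text
t 0.1 tcp [ 0.1694 -0.6011  0.226 ] yaw -74.3 tilt [-0.     0.001] open 92.1 grip 0.0 F [ 0.1 -0.2 -0.1]
shares [ 1.636 -1.511  0.106] rz -0.203 j7 -0.08
```

Emit:
send_rows:
  series:
    - {"x": 0.13,"y": -0.12,"z": 0,"rx": 0,"ry": 0,"rz": 0}
    - {"x": 0.13,"y": -0.12,"z": 0,"rx": 0,"ry": 0,"rz": 0}
    - {"x": 0.13,"y": -0.12,"z": 0,"rx": 0,"ry": 0,"rz": 0}
    - {"x": 0.13,"y": -0.12,"z": 0,"rx": 0,"ry": 0,"rz": 0}
    - {"x": 0.13,"y": -0.12,"z": 0,"rx": 0,"ry": 0,"rz": 0}
    - {"x": 0.13,"y": -0.12,"z": 0,"rx": 0,"ry": 0,"rz": 0}
    - {"x": 0.13,"y": -0.12,"z": 0,"rx": 0,"ry": 0,"rz": 0}
    - {"x": 0.13,"y": -0.12,"z": 0,"rx": 0,"ry": 0,"rz": 0}
    - {"x": 0.13,"y": -0.12,"z": 0,"rx": 0,"ry": 0,"rz": 0}
    - {"x": 0.13,"y": -0.12,"z": 0,"rx": 0,"ry": 0,"rz": -0.07}
    - {"x": 0,"y": 0,"z": 0,"rx": 0,"ry": 0,"rz": -0.07}
    - {"x": 0,"y": 0,"z": 0,"rx": 0,"ry": 0,"rz": -0.06}
  fingers: 1

```text
time_s: 1.3
tcp_pos: [0.4016, -0.223, 0.2266]
orientation: [-0.0, 0.956, 0.294, -0.0]
wrist_force: [-0.4, -0.6, -0.1]
opening: 1.003
grip_force: 0.0
```

```bash
python3 -c "
from h import *
go(.4605,-.1265,.2,-56)"
```

```text
t 1.3 tcp [ 0.4016 -0.223   0.2266] yaw -55.8 tilt [-0.  0.] open 92.3 grip 0.0 F [-0.4 -0.6 -0.1]
shares [ 0.412 -0.187  0.106] rz 0.002 j7 -0.64
```

Emit:
send_rows:
  series:
    - {"x": 0.14,"y": -0.065,"z": 0.03,"rx": 0,"ry": 0,"rz": 0}
    - {"x": 0.14,"y": -0.065,"z": 0.03,"rx": 0,"ry": 0,"rz": 0}
    - {"x": 0.13,"y": -0.057,"z": 0.04,"rx": 0,"ry": 0,"rz": 0}
    - {"x": 0,"y": 0,"z": 0.1,"rx": 0,"ry": 0,"rz": 0}
    - {"x": 0,"y": 0,"z": 0.1,"rx": 0,"ry": 0,"rz": 0}
    - {"x": 0,"y": 0,"z": 0.1,"rx": 0,"ry": 0,"rz": 0}
    - {"x": 0,"y": 0,"z": 0.1,"rx": 0,"ry": 0,"rz": 0}
    - {"x": 0,"y": 0,"z": 0.07,"rx": 0,"ry": 0,"rz": 0}
    - {"x": 0,"y": 0,"z": 0.03,"rx": 0,"ry": 0,"rz": 0}
    - {"x": 0,"y": 0,"z": 0,"rx": 0,"ry": 0,"rz": 0}

```text
time_s: 2.3
tcp_pos: [0.4595, -0.1287, 0.0759]
orientation: [-0.001, 0.957, 0.29, -0.001]
wrist_force: [0.9, 0.7, 0.4]
opening: 1.002
grip_force: 0.0
```

```bash
python3 -c "
from h import *
go(.4605,-.1265,.075,-56)
s=camera('scene');t=camera('top')
a=cv2.resize(s[150:250,155:265],None,fx=3.6,fy=3.6);b=cv2.resize(t[150:250,245:355],None,fx=3.6,fy=3.6);cv2.imwrite('pics/a1.png',np.hstack([a,b])[:,:,::-1])"
```

```text
t 2.3 tcp [ 0.4595 -0.1287  0.0759] yaw -56.3 tilt [-0.002  0.   ] open 92.2 grip 0.0 F [0.9 0.7 0.4]
shares [ 0.008 -0.005  0.004] rz -0.003 j7 -1.01
```

View pics/a1.png

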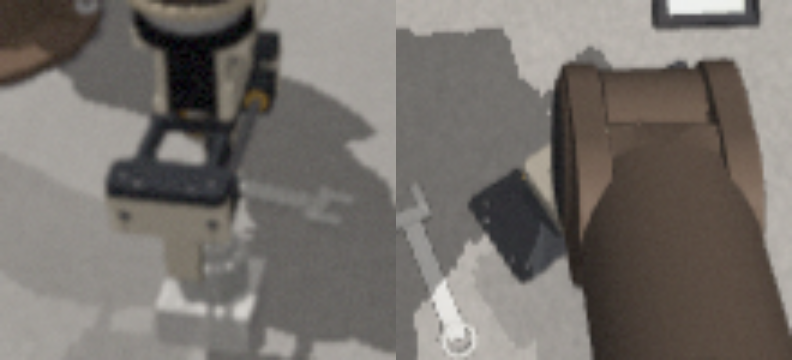

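The hand straddles the pin stem, so I'll close.

Emit:
send_rows:
  series:
    - {"x": 0.008,"y": -0.005,"z": 0,"rx": 0,"ry": 0,"rz": 0}
    - {"x": 0,"y": 0,"z": 0,"rx": 0,"ry": 0,"rz": 0}
    - {"x": 0,"y": 0,"z": 0,"rx": 0,"ry": 0,"rz": 0}
    - {"x": 0,"y": 0,"z": 0,"rx": 0,"ry": 0,"rz": 0}
    - {"x": 0,"y": 0,"z": 0,"rx": 0,"ry": 0,"rz": 0}
    - {"x": 0,"y": 0,"z": 0,"rx": 0,"ry": 0,"rz": 0}
    - {"x": 0,"y": 0,"z": 0,"rx": 0,"ry": 0,"rz": 0}
    - {"x": 0,"y": 0,"z": 0,"rx": 0,"ry": 0,"rz": 0}
    - {"x": 0,"y": 0,"z": 0,"rx": 0,"ry": 0,"rz": 0}
    - {"x": 0,"y": 0,"z": 0,"rx": 0,"ry": 0,"rz": 0}
  fingers: -1

```text
time_s: 3.4
tcp_pos: [0.4612, -0.1267, 0.0767]
orientation: [0.0, 0.957, 0.29, -0.0]
wrist_force: [0.3, 0.0, -0.1]
opening: 0.187
grip_force: 30.0
```

Emit:
send_rows:
  series:
    - {"x": 0,"y": 0,"z": -0.03,"rx": 0,"ry": 0,"rz": 0}
    - {"x": 0,"y": 0,"z": -0.06,"rx": 0,"ry": 0,"rz": 0}
    - {"x": 0,"y": 0,"z": -0.08,"rx": 0,"ry": 0,"rz": 0}
    - {"x": 0,"y": 0,"z": -0.08,"rx": 0,"ry": 0,"rz": 0}
    - {"x": 0,"y": 0,"z": -0.05,"rx": 0,"ry": 0,"rz": 0}

```text
time_s: 3.9
tcp_pos: [0.4617, -0.1267, 0.1534]
orientation: [0.0, 0.957, 0.29, 0.001]
wrist_force: [-0.6, -0.2, -1.6]
opening: 0.189
grip_force: 30.0
```

```bash
python3 -c "
from h import *
go(.66,-.0064,.12)"
```

```text
t 3.9 tcp [ 0.4617 -0.1267  0.1534] yaw -56.3 tilt [ 0.002 -0.   ] open 17.3 grip 30.0 F [-0.6 -0.2 -1.6]
shares [0.927 0.04  0.135] rz 0.0 j7 -0.96
```

Emit:
send_rows:
  series:
    - {"x": 0.08,"y": 0.005,"z": 0,"rx": 0,"ry": 0,"rz": 0}
    - {"x": 0.13,"y": 0.005,"z": 0,"rx": 0,"ry": 0,"rz": 0}
    - {"x": 0.13,"y": 0.005,"z": 0,"rx": 0,"ry": 0,"rz": 0}
    - {"x": 0.13,"y": 0.005,"z": 0,"rx": 0,"ry": 0,"rz": 0}
    - {"x": 0.13,"y": 0.005,"z": 0,"rx": 0,"ry": 0,"rz": 0}
    - {"x": 0.13,"y": 0.005,"z": 0,"rx": 0,"ry": 0,"rz": 0}
    - {"x": 0.1,"y": 0.005,"z": 0,"rx": 0,"ry": 0,"rz": 0}
    - {"x": 0.06,"y": 0.005,"z": 0,"rx": 0,"ry": 0,"rz": 0}
    - {"x": 0.037,"y": 0,"z": 0,"rx": 0,"ry": 0,"rz": 0}
    - {"x": 0,"y": 0,"z": 0,"rx": 0,"ry": 0,"rz": 0}
    - {"x": 0,"y": 0,"z": 0,"rx": 0,"ry": 0,"rz": 0}

```text
time_s: 5.0
tcp_pos: [0.6588, -0.0069, 0.1515]
orientation: [0.0, 0.957, 0.29, -0.0]
wrist_force: [-0.1, -1.6, -1.1]
opening: 0.196
grip_force: 30.0
```

```bash
python3 -c "
from h import *
go(.66,-.0064,.019)
s=camera('scene');t=camera('top');cv2.imwrite('pics/s2.png',s[:,:,::-1]);cv2.imwrite('pics/t2.png',t[:,:,::-1])
a=cv2.resize(s[140:290,175:345],(400,353));b=cv2.resize(t[170:230,266:334],(400,353),interpolation=2);cv2.imwrite('pics/a2.png',np.hstack([a,b])[:,:,::-1])"
```

```text
t 5.0 tcp [ 0.6588 -0.0069  0.1515] yaw -56.3 tilt [-0.001 -0.   ] open 18.0 grip 30.0 F [-0.1 -1.6 -1.1]
shares [0.006 0.001 0.53 ] rz 0.0 j7 -1.21
```

View pics/a2.png

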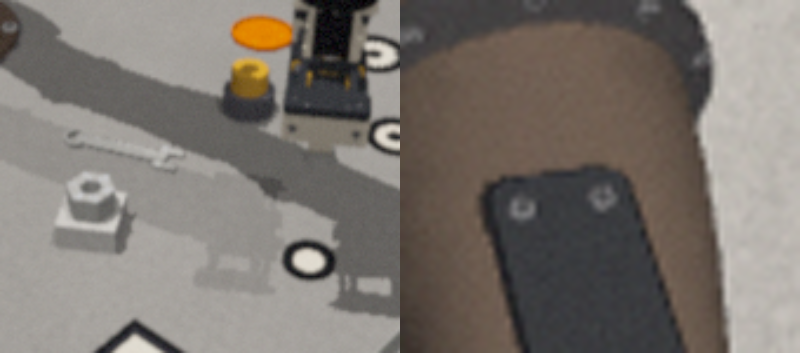

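```bash
python3 -c "
from h import *
for z in(.0,.15,.17,.22,.3):print(z,proj('scene',[.659,-.007,z]))
s=cv2.imread('pics/s2.png');a=cv2.resize(s[130:270,250:410],None,fx=4,fy=4,interpolation=2);cv2.imwrite('pics/a3.png',a)"
```

```text
0.0 [304.19330377 250.80086777]
0.15 [309.73550521 202.35795364]
0.17 [310.5501917  195.23699485]
0.22 [312.67552074 176.66005694]
0.3 [316.36518654 144.40966591]
```

View pics/a3.png

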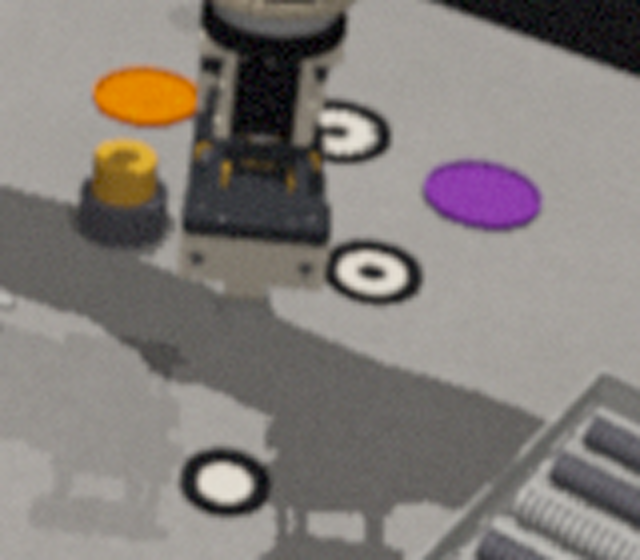

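Emit:
send_rows:
  series:
    - {"x": 0.006,"y": 0.001,"z": 0.08,"rx": 0,"ry": 0,"rz": 0}
    - {"x": 0,"y": 0,"z": 0.12,"rx": 0,"ry": 0,"rz": 0}
    - {"x": 0,"y": 0,"z": 0.12,"rx": 0,"ry": 0,"rz": 0}
    - {"x": 0,"y": 0,"z": 0.1,"rx": 0,"ry": 0,"rz": 0}
    - {"x": 0,"y": 0,"z": 0.06,"rx": 0,"ry": 0,"rz": 0}
    - {"x": 0,"y": 0,"z": 0.03,"rx": 0,"ry": 0,"rz": 0}
    - {"x": 0,"y": 0,"z": 0.01,"rx": 0,"ry": 0,"rz": 0}
    - {"x": 0,"y": 0,"z": 0.01,"rx": 0,"ry": 0,"rz": 0}
    - {"x": 0,"y": 0,"z": 0,"rx": 0,"ry": 0,"rz": 0}
    - {"x": 0,"y": 0,"z": 0,"rx": 0,"ry": 0,"rz": 0}

```text
time_s: 6.1
tcp_pos: [0.6615, -0.0056, 0.0201]
orientation: [0.0, 0.957, 0.29, 0.001]
wrist_force: [0.1, 0.2, -1.0]
opening: 0.19
grip_force: 30.0
```

```bash
python3 -c "
from h import *
go(.66,-.0064,.018)"
```

```text
t 6.1 tcp [ 0.6615 -0.0056  0.0201] yaw -56.3 tilt [0.001 0.   ] open 17.5 grip 30.0 F [ 0.1  0.2 -1. ]
shares [-0.007 -0.001  0.008] rz 0.0 j7 -1.26
```

Then lower about 2 mm more, release, and rise.

Emit:
send_rows:
  series:
    - {"x": -0.005,"y": 0,"z": 0.004,"rx": 0,"ry": 0,"rz": 0}
    - {"x": 0,"y": 0,"z": 0.004,"rx": 0,"ry": 0,"rz": 0}
    - {"x": 0,"y": 0,"z": 0,"rx": 0,"ry": 0,"rz": 0}

```text
time_s: 6.4
tcp_pos: [0.66, -0.0066, 0.0178]
orientation: [0.0, 0.957, 0.29, 0.0]
wrist_force: [-1.4, -0.9, 3.7]
opening: 0.19
grip_force: 30.0
```

Emit:
send_rows:
  series:
    - {"x": 0,"y": 0,"z": 0,"rx": 0,"ry": 0,"rz": 0}
    - {"x": 0,"y": 0,"z": 0,"rx": 0,"ry": 0,"rz": 0}
    - {"x": 0,"y": 0,"z": 0,"rx": 0,"ry": 0,"rz": 0}
    - {"x": 0,"y": 0,"z": 0,"rx": 0,"ry": 0,"rz": 0}
    - {"x": 0,"y": 0,"z": 0,"rx": 0,"ry": 0,"rz": 0}
    - {"x": 0,"y": 0,"z": 0,"rx": 0,"ry": 0,"rz": 0}
    - {"x": 0,"y": 0,"z": -0.06,"rx": 0,"ry": 0,"rz": 0}
    - {"x": 0,"y": 0,"z": -0.12,"rx": 0,"ry": 0,"rz": 0}
    - {"x": 0,"y": 0,"z": -0.16,"rx": 0,"ry": 0,"rz": 0}
    - {"x": 0,"y": 0,"z": -0.16,"rx": 0,"ry": 0,"rz": 0}
    - {"x": 0,"y": 0,"z": -0.1,"rx": 0,"ry": 0,"rz": 0}
    - {"x": 0,"y": 0,"z": 0,"rx": 0,"ry": 0,"rz": 0}
  fingers: 0.3

```text
time_s: 7.6
tcp_pos: [0.6624, -0.0059, 0.1732]
orientation: [0.001, 0.957, 0.29, 0.004]
wrist_force: [0.0, -0.3, -0.8]
opening: 0.649
grip_force: 0.0
```

```bash
python3 -c "
from h import *
go(.66,-.12,.17)"
```

```text
t 7.6 tcp [ 0.6624 -0.0059  0.1732] yaw -56.3 tilt [0.008 0.001] open 59.7 grip 0.0 F [ 0.  -0.3 -0.8]
shares [-0.262  0.374  0.012] rz 0.0 j7 -1.21
```

Emit:
send_rows:
  series:
    - {"x": -0.041,"y": -0.12,"z": 0,"rx": 0,"ry": 0,"rz": 0}
    - {"x": -0.041,"y": -0.12,"z": 0,"rx": 0,"ry": 0,"rz": 0}
    - {"x": -0.041,"y": -0.12,"z": 0,"rx": 0,"ry": 0,"rz": 0}
    - {"x": -0.041,"y": -0.12,"z": 0,"rx": 0,"ry": 0,"rz": 0}
    - {"x": -0.041,"y": -0.12,"z": 0,"rx": 0,"ry": 0,"rz": 0}
    - {"x": -0.041,"y": -0.12,"z": 0,"rx": 0,"ry": 0,"rz": 0}
    - {"x": -0.041,"y": -0.12,"z": 0,"rx": 0,"ry": 0,"rz": 0}
    - {"x": -0.041,"y": -0.12,"z": 0,"rx": 0,"ry": 0,"rz": 0}
    - {"x": -0.041,"y": -0.12,"z": 0,"rx": 0,"ry": 0,"rz": 0}
    - {"x": 0,"y": 0,"z": 0,"rx": 0,"ry": 0,"rz": 0}
    - {"x": 0,"y": 0,"z": 0,"rx": 0,"ry": 0,"rz": 0}
  fingers: 1

```text
time_s: 8.7
tcp_pos: [0.4329, 0.1671, 0.1675]
orientation: [0.0, 0.957, 0.291, 0.0]
wrist_force: [1.1, -1.2, 0.0]
opening: 0.999
grip_force: 0.0
```

```bash
python3 -c "
from h import *
go(.435,.1675,.041)
s=camera('scene');t=camera('top');cv2.imwrite('pics/s4.png',s[:,:,::-1]);cv2.imwrite('pics/t4.png',t[:,:,::-1])
a=cv2.resize(s[190:250,185:253],(400,353),interpolation=2);b=cv2.resize(t[170:230,266:334],(400,353),interpolation=2);c=cv2.resize(s[200:260,275:343],(400,353),interpolation=2);d=cv2.resize(t[110:230,166:302],(400,353),interpolation=2);
cv2.imwrite('pics/a4.png',cv2.resize(np.vstack([np.hstack([a,b]),np.hstack([c,d])])[:,:,::-1],(680,600)))"
```

```text
t 8.7 tcp [0.4329 0.1671 0.1675] yaw -56.2 tilt [ 0. -0.] open 91.9 grip 0.0 F [ 1.1 -1.2  0. ]
shares [0.008 0.003 0.506] rz 0.0 j7 -1.61
```

View pics/a4.png

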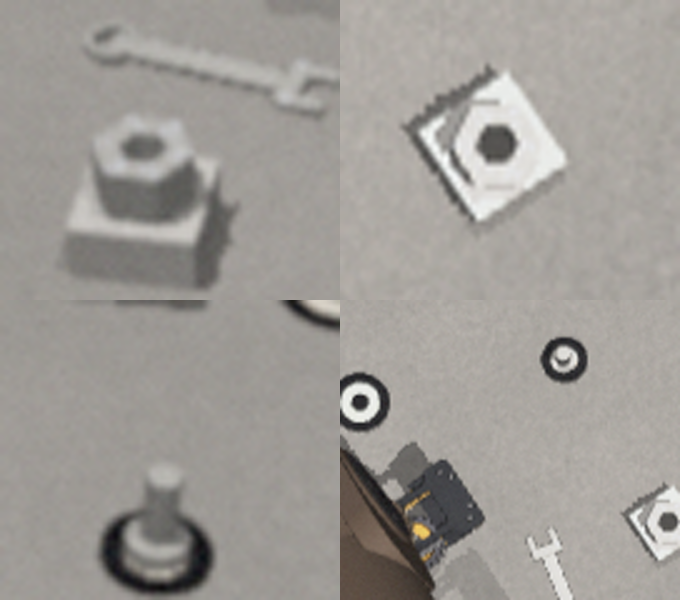

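The pin stands in its tray. The nut's hole is at about (297,198) in the top view, with one flat pair facing world ±x, so a yaw of -60° suits it. Now the collar.

Emit:
send_rows:
  series:
    - {"x": 0.008,"y": 0.003,"z": 0.06,"rx": 0,"ry": 0,"rz": 0}
    - {"x": 0,"y": 0,"z": 0.12,"rx": 0,"ry": 0,"rz": 0}
    - {"x": 0,"y": 0,"z": 0.12,"rx": 0,"ry": 0,"rz": 0}
    - {"x": 0,"y": 0,"z": 0.11,"rx": 0,"ry": 0,"rz": 0}
    - {"x": 0,"y": 0,"z": 0.06,"rx": 0,"ry": 0,"rz": 0}
    - {"x": 0,"y": 0,"z": 0.03,"rx": 0,"ry": 0,"rz": 0}
    - {"x": 0,"y": 0,"z": 0,"rx": 0,"ry": 0,"rz": 0}
    - {"x": 0,"y": 0,"z": 0,"rx": 0,"ry": 0,"rz": 0}

```text
time_s: 9.6
tcp_pos: [0.436, 0.1673, 0.0427]
orientation: [0.0, 0.957, 0.29, 0.0]
wrist_force: [-0.0, 0.0, 1.1]
opening: 1.0
grip_force: 0.0
```

Emit:
send_rows:
  series:
    - {"x": 0,"y": 0,"z": 0,"rx": 0,"ry": 0,"rz": 0}
    - {"x": 0,"y": 0,"z": 0,"rx": 0,"ry": 0,"rz": 0}
    - {"x": 0,"y": 0,"z": 0,"rx": 0,"ry": 0,"rz": 0}
    - {"x": 0,"y": 0,"z": 0,"rx": 0,"ry": 0,"rz": 0}
    - {"x": 0,"y": 0,"z": 0,"rx": 0,"ry": 0,"rz": 0}
    - {"x": 0,"y": 0,"z": 0,"rx": 0,"ry": 0,"rz": 0}
    - {"x": 0,"y": 0,"z": 0,"rx": 0,"ry": 0,"rz": 0}
  fingers: -1

```text
time_s: 10.3
tcp_pos: [0.4353, 0.1674, 0.0423]
orientation: [0.0, 0.957, 0.29, 0.0]
wrist_force: [-0.9, -0.0, 1.5]
opening: 0.521
grip_force: 30.0
```

```bash
python3 -c "
from h import *
go(.608,.2424,.13)"
```

```text
t 10.3 tcp [0.4353 0.1674 0.0423] yaw -56.3 tilt [ 0. -0.] open 47.9 grip 30.0 F [-0.9 -0.   1.5]
shares [ 0.741  0.134 -0.351] rz 0.0 j7 -1.74
```

Emit:
send_rows:
  series:
    - {"x": 0,"y": 0,"z": -0.05,"rx": 0,"ry": 0,"rz": 0}
    - {"x": 0,"y": 0,"z": -0.1,"rx": 0,"ry": 0,"rz": 0}
    - {"x": 0,"y": 0,"z": -0.12,"rx": 0,"ry": 0,"rz": 0}
    - {"x": 0.05,"y": 0.01,"z": -0.08,"rx": 0,"ry": 0,"rz": 0}
    - {"x": 0.12,"y": 0.02,"z": 0,"rx": 0,"ry": 0,"rz": 0}
    - {"x": 0.13,"y": 0.024,"z": 0,"rx": 0,"ry": 0,"rz": 0}
    - {"x": 0.13,"y": 0.024,"z": 0,"rx": 0,"ry": 0,"rz": 0}
    - {"x": 0.13,"y": 0.024,"z": 0,"rx": 0,"ry": 0,"rz": 0}
    - {"x": 0.1,"y": 0.02,"z": 0,"rx": 0,"ry": 0,"rz": 0}
    - {"x": 0.06,"y": 0.012,"z": 0,"rx": 0,"ry": 0,"rz": 0}
    - {"x": 0.021,"y": 0,"z": 0,"rx": 0,"ry": 0,"rz": 0}
    - {"x": 0,"y": 0,"z": 0,"rx": 0,"ry": 0,"rz": 0}

```text
time_s: 11.5
tcp_pos: [0.6076, 0.2427, 0.1297]
orientation: [-0.0, 0.957, 0.29, -0.0]
wrist_force: [-0.5, -1.6, -2.1]
opening: 0.518
grip_force: 30.0
```

```bash
python3 -c "
from h import *
go(.608,.2424,.0145)"
```

```text
t 11.5 tcp [0.6076 0.2427 0.1297] yaw -56.2 tilt [-0.001  0.   ] open 47.7 grip 30.0 F [-0.5 -1.6 -2.1]
shares [0.001 0.002 0.461] rz 0.0 j7 -1.64
```

Emit:
send_rows:
  series:
    - {"x": 0,"y": 0,"z": 0.06,"rx": 0,"ry": 0,"rz": 0}
    - {"x": 0,"y": 0,"z": 0.11,"rx": 0,"ry": 0,"rz": 0}
    - {"x": 0,"y": 0,"z": 0.11,"rx": 0,"ry": 0,"rz": 0}
    - {"x": 0,"y": 0,"z": 0.09,"rx": 0,"ry": 0,"rz": 0}
    - {"x": 0,"y": 0,"z": 0.05,"rx": 0,"ry": 0,"rz": 0}
    - {"x": 0,"y": 0,"z": 0.03,"rx": 0,"ry": 0,"rz": 0}
    - {"x": 0,"y": 0,"z": 0.01,"rx": 0,"ry": 0,"rz": 0}
    - {"x": 0,"y": 0,"z": 0,"rx": 0,"ry": 0,"rz": 0}
    - {"x": 0,"y": 0,"z": 0,"rx": 0,"ry": 0,"rz": 0}

```text
time_s: 12.4
tcp_pos: [0.6085, 0.2428, 0.0157]
orientation: [-0.0, 0.957, 0.29, 0.001]
wrist_force: [-0.2, -0.1, -3.2]
opening: 0.517
grip_force: 30.0
```

Emit:
send_rows:
  series:
    - {"x": 0,"y": 0,"z": 0.005,"rx": 0,"ry": 0,"rz": 0}
    - {"x": 0,"y": 0,"z": 0.004,"rx": 0,"ry": 0,"rz": 0}
    - {"x": 0,"y": 0,"z": 0,"rx": 0,"ry": 0,"rz": 0}

```text
time_s: 12.7
tcp_pos: [0.6084, 0.2427, 0.0134]
orientation: [0.0, 0.957, 0.29, 0.001]
wrist_force: [-1.6, -0.7, 4.7]
opening: 0.518
grip_force: 30.0
```

Emit:
send_rows:
  series:
    - {"x": 0,"y": 0,"z": 0,"rx": 0,"ry": 0,"rz": 0}
    - {"x": 0,"y": 0,"z": 0,"rx": 0,"ry": 0,"rz": 0}
    - {"x": 0,"y": 0,"z": 0,"rx": 0,"ry": 0,"rz": 0}
    - {"x": 0,"y": 0,"z": 0,"rx": 0,"ry": 0,"rz": 0}
    - {"x": 0,"y": 0,"z": 0,"rx": 0,"ry": 0,"rz": 0}
    - {"x": 0,"y": 0,"z": -0.06,"rx": 0,"ry": 0,"rz": 0}
    - {"x": 0,"y": 0,"z": -0.12,"rx": 0,"ry": 0,"rz": 0}
    - {"x": 0,"y": 0,"z": -0.16,"rx": 0,"ry": 0,"rz": 0}
    - {"x": 0,"y": 0,"z": -0.16,"rx": 0,"ry": 0,"rz": 0}
    - {"x": 0,"y": 0,"z": -0.1,"rx": 0,"ry": 0,"rz": 0}
    - {"x": 0,"y": 0,"z": 0,"rx": 0,"ry": 0,"rz": 0}
    - {"x": 0,"y": 0,"z": 0,"rx": 0,"ry": 0,"rz": 0}
  fingers: 0.8

```text
time_s: 13.9
tcp_pos: [0.6082, 0.2425, 0.1638]
orientation: [-0.0, 0.957, 0.29, 0.001]
wrist_force: [-0.2, 0.3, -0.6]
opening: 0.9
grip_force: 0.0
```

```bash
python3 -c "
from h import *
t4=cv2.imread('pics/t4.png')
print('nut hole',ray('top',297.1,198.1,.062))
g=cv2.cvtColor(t4,6)[190:207,289:306];mm=(g<130).astype(np.uint8)
for c in cv2.findContours(mm,0,1)[0]:
  M=cv2.moments(c)
  if M['m00']>8:print(M['m00'],ray('top',M['m10']/M['m00']+289,M['m01']/M['m00']+190,.062))
p=ray('top',297.1,198.1,.062);go(*p,.17,-60)
t=camera('top');s=camera('scene');cv2.imwrite('pics/t5.png',t[:,:,::-1]);cv2.imwrite('pics/s5.png',s[:,:,::-1])
a=cv2.resize(s[140:220,255:370],(575,400),interpolation=2);b=cv2.resize(t[180:230,166:226],(225,188),interpolation=2);b=np.vstack([b,np.zeros((212,225,3),np.uint8)]);cv2.imwrite('pics/a5.png',np.hstack([a,b])[:,:,::-1])
"
```

```text
nut hole [ 0.46055627 -0.12720681]
32.5 [ 0.46028268 -0.1265476 ]
t 13.9 tcp [0.6082 0.2425 0.1638] yaw -56.3 tilt [0.002 0.001] open 82.8 grip 0.0 F [-0.2  0.3 -0.6]
shares [-1.312  0.902 -0.027] rz 0.042 j7 -1.63
```

View pics/a5.png

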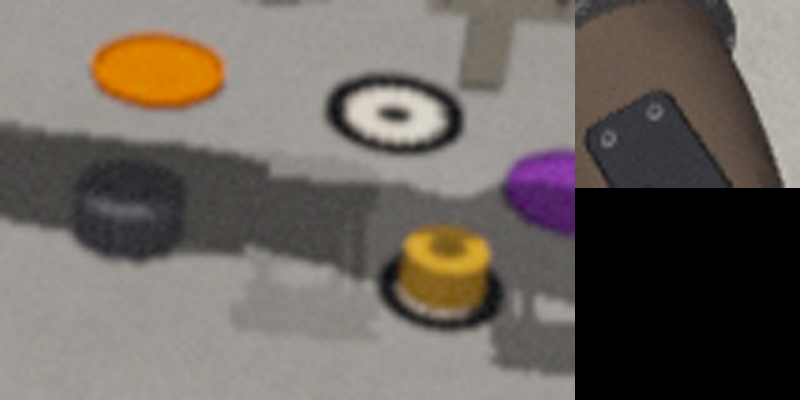

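The collar lies flat in its tray. Next is the nut.

Emit:
send_rows:
  series:
    - {"x": -0.131,"y": 0.09,"z": 0,"rx": 0,"ry": 0,"rz": 0}
    - {"x": -0.131,"y": 0.09,"z": 0,"rx": 0,"ry": 0,"rz": 0}
    - {"x": -0.131,"y": 0.09,"z": 0,"rx": 0,"ry": 0,"rz": 0}
    - {"x": -0.131,"y": 0.09,"z": 0,"rx": 0,"ry": 0,"rz": 0}
    - {"x": -0.131,"y": 0.09,"z": 0,"rx": 0,"ry": 0,"rz": 0}
    - {"x": -0.131,"y": 0.09,"z": 0,"rx": 0,"ry": 0,"rz": 0}
    - {"x": -0.131,"y": 0.09,"z": 0,"rx": 0,"ry": 0,"rz": 0}
    - {"x": -0.131,"y": 0.09,"z": 0,"rx": 0,"ry": 0,"rz": 0}
    - {"x": -0.131,"y": 0.09,"z": 0,"rx": 0,"ry": 0,"rz": 0}
    - {"x": -0.131,"y": 0.09,"z": 0,"rx": 0,"ry": 0,"rz": 0.042}
    - {"x": 0,"y": 0,"z": 0,"rx": 0,"ry": 0,"rz": 0}
    - {"x": 0,"y": 0,"z": 0,"rx": 0,"ry": 0,"rz": 0}
  fingers: 1

```text
time_s: 15.2
tcp_pos: [0.4597, -0.1272, 0.1617]
orientation: [-0.0, 0.966, 0.258, -0.001]
wrist_force: [0.3, 0.5, -0.4]
opening: 1.001
grip_force: 0.0
```

```bash
python3 -c "
from h import *
go(.4605,-.127,.042,-60)
t=camera('top');cv2.imwrite('pics/t6.png',t[:,:,::-1])
hole=cv2.cvtColor(t,7)
# gear bore: dark gear mask
w=t[180:234,170:224];g=cv2.cvtColor(w,7);m=(g<95).astype(np.uint8);m=cv2.morphologyEx(m,3,np.ones((3,3)))
c=max(cv2.findContours(m,0,1)[0],key=cv2.contourArea);(u,v),r=cv2.minEnclosingCircle(c);M=cv2.moments(c);print('gear',r,M['m00'],ray('top',u+170,v+180,.028),ray('top',M['m10']/M['m00']+170,M['m01']/M['m00']+180,.028))"
```

```text
t 15.2 tcp [ 0.4597 -0.1272  0.1617] yaw -60.2 tilt [-0.002  0.   ] open 92.1 grip 0.0 F [ 0.3  0.5 -0.4]
shares [0.004 0.002 0.479] rz -0.002 j7 -1.01
gear 9.552586555480957 16.5 [0.44448009 0.15914157] [0.45350178 0.14925366]
```

Emit:
send_rows:
  series:
    - {"x": 0.004,"y": 0.002,"z": 0.06,"rx": 0,"ry": 0,"rz": 0}
    - {"x": 0,"y": 0,"z": 0.12,"rx": 0,"ry": 0,"rz": 0}
    - {"x": 0,"y": 0,"z": 0.12,"rx": 0,"ry": 0,"rz": 0}
    - {"x": 0,"y": 0,"z": 0.09,"rx": 0,"ry": 0,"rz": 0}
    - {"x": 0,"y": 0,"z": 0.06,"rx": 0,"ry": 0,"rz": 0}
    - {"x": 0,"y": 0,"z": 0.027,"rx": 0,"ry": 0,"rz": 0}
    - {"x": 0,"y": 0,"z": 0,"rx": 0,"ry": 0,"rz": 0}
    - {"x": 0,"y": 0,"z": 0,"rx": 0,"ry": 0,"rz": 0}

```text
time_s: 16.05
tcp_pos: [0.4623, -0.1258, 0.0437]
orientation: [-0.0, 0.966, 0.259, 0.0]
wrist_force: [-0.3, -0.1, -0.0]
opening: 1.003
grip_force: 0.0
```

Emit:
send_rows:
  series:
    - {"x": 0,"y": 0,"z": 0,"rx": 0,"ry": 0,"rz": 0}
    - {"x": 0,"y": 0,"z": 0,"rx": 0,"ry": 0,"rz": 0}
    - {"x": 0,"y": 0,"z": 0,"rx": 0,"ry": 0,"rz": 0}
    - {"x": 0,"y": 0,"z": 0,"rx": 0,"ry": 0,"rz": 0}
    - {"x": 0,"y": 0,"z": 0,"rx": 0,"ry": 0,"rz": 0}
    - {"x": 0,"y": 0,"z": 0,"rx": 0,"ry": 0,"rz": 0}
    - {"x": 0,"y": 0,"z": 0,"rx": 0,"ry": 0,"rz": 0}
  fingers: -1

```text
time_s: 16.75
tcp_pos: [0.4617, -0.1266, 0.0433]
orientation: [0.0, 0.966, 0.258, 0.0]
wrist_force: [0.5, -0.6, 1.1]
opening: 0.5
grip_force: 29.9
```

```bash
python3 -c "
from h import *
go(.492,-.3905,.13,-66)"
```

```text
t 16.75 tcp [ 0.4617 -0.1266  0.0433] yaw -60.0 tilt [ 0. -0.] open 46.0 grip 29.9 F [ 0.5 -0.6  1.1]
shares [-0.422  0.975 -0.347] rz 0.066 j7 -1.11
```

Emit:
send_rows:
  series:
    - {"x": 0,"y": 0,"z": -0.05,"rx": 0,"ry": 0,"rz": 0}
    - {"x": 0,"y": 0,"z": -0.1,"rx": 0,"ry": 0,"rz": 0}
    - {"x": 0,"y": 0,"z": -0.12,"rx": 0,"ry": 0,"rz": 0}
    - {"x": -0.02,"y": 0.05,"z": -0.08,"rx": 0,"ry": 0,"rz": 0}
    - {"x": -0.05,"y": 0.12,"z": 0,"rx": 0,"ry": 0,"rz": 0}
    - {"x": -0.07,"y": 0.16,"z": 0,"rx": 0,"ry": 0,"rz": 0}
    - {"x": -0.07,"y": 0.16,"z": 0,"rx": 0,"ry": 0,"rz": 0}
    - {"x": -0.07,"y": 0.16,"z": 0,"rx": 0,"ry": 0,"rz": 0}
    - {"x": -0.07,"y": 0.16,"z": 0,"rx": 0,"ry": 0,"rz": 0}
    - {"x": -0.05,"y": 0.12,"z": 0,"rx": 0,"ry": 0,"rz": 0}
    - {"x": -0.02,"y": 0.045,"z": 0,"rx": 0,"ry": 0,"rz": 0.066}
    - {"x": 0,"y": 0,"z": 0,"rx": 0,"ry": 0,"rz": 0}

```text
time_s: 17.95
tcp_pos: [0.4914, -0.3926, 0.1308]
orientation: [0.0, 0.979, 0.205, -0.0]
wrist_force: [-0.4, 0.7, -3.2]
opening: 0.498
grip_force: 29.9
```

```bash
python3 -c "
from h import *
go(.492,-.3905,.0155,-66)
t=camera('top');cv2.imwrite('pics/t7.png',t[:,:,::-1])
a=cv2.resize(t[180:240,166:226],None,fx=6,fy=6,interpolation=2);b=cv2.resize(t[169:229,266:326],None,fx=6,fy=6,interpolation=2);cv2.imwrite('pics/a7.png',np.hstack([a,b])[:,:,::-1])"
```

```text
t 17.95 tcp [ 0.4914 -0.3926  0.1308] yaw -66.3 tilt [-0.001 -0.001] open 45.9 grip 29.9 F [-0.4  0.7 -3.2]
shares [ 0.006 -0.007  0.461] rz -0.003 j7 -0.68
```

View pics/a7.png

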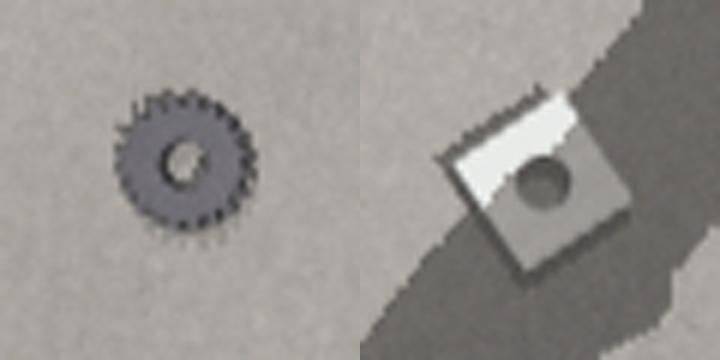

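The gear is clear with its centre at about (196.2,206.3). The block's bore is at about (296.1,199.1). Now I'll place the nut.

Emit:
send_rows:
  series:
    - {"x": 0.006,"y": -0.007,"z": 0.06,"rx": 0,"ry": 0,"rz": 0}
    - {"x": 0,"y": 0,"z": 0.11,"rx": 0,"ry": 0,"rz": 0}
    - {"x": 0,"y": 0,"z": 0.11,"rx": 0,"ry": 0,"rz": 0}
    - {"x": 0,"y": 0,"z": 0.09,"rx": 0,"ry": 0,"rz": 0}
    - {"x": 0,"y": 0,"z": 0.05,"rx": 0,"ry": 0,"rz": 0}
    - {"x": 0,"y": 0,"z": 0.03,"rx": 0,"ry": 0,"rz": 0}
    - {"x": 0,"y": 0,"z": 0.01,"rx": 0,"ry": 0,"rz": 0}
    - {"x": 0,"y": 0,"z": 0,"rx": 0,"ry": 0,"rz": 0}
    - {"x": 0,"y": 0,"z": 0,"rx": 0,"ry": 0,"rz": 0}

```text
time_s: 18.9
tcp_pos: [0.4937, -0.3883, 0.0168]
orientation: [0.001, 0.978, 0.208, 0.001]
wrist_force: [-0.0, 0.1, -3.0]
opening: 0.498
grip_force: 29.9
```

```bash
python3 -c "
from h import *
go(.492,-.3905,.0143)
print('gear',ray('top',196.2,206.3,.032),'block',ray('top',296.1,199.1,.032))"
```

```text
t 18.9 tcp [ 0.4937 -0.3883  0.0168] yaw -66.0 tilt [ 0.001 -0.001] open 45.8 grip 29.9 F [-0.   0.1 -3. ]
shares [-0.01   0.005  0.01 ] rz 0.0 j7 -0.72
gear [0.4375754  0.16834206] block [ 0.45879099 -0.12693446]
```

Emit:
send_rows:
  series:
    - {"x": -0.008,"y": 0.004,"z": 0.005,"rx": 0,"ry": 0,"rz": 0}
    - {"x": 0,"y": 0,"z": 0.005,"rx": 0,"ry": 0,"rz": 0}
    - {"x": 0,"y": 0,"z": 0,"rx": 0,"ry": 0,"rz": 0}

```text
time_s: 19.2
tcp_pos: [0.4917, -0.3904, 0.0143]
orientation: [0.001, 0.978, 0.208, 0.0]
wrist_force: [-2.3, 0.1, 5.1]
opening: 0.499
grip_force: 29.9
```

Emit:
send_rows:
  series:
    - {"x": 0,"y": 0,"z": 0,"rx": 0,"ry": 0,"rz": 0}
    - {"x": 0,"y": 0,"z": 0,"rx": 0,"ry": 0,"rz": 0}
    - {"x": 0,"y": 0,"z": 0,"rx": 0,"ry": 0,"rz": 0}
    - {"x": 0,"y": 0,"z": 0,"rx": 0,"ry": 0,"rz": 0}
    - {"x": 0,"y": 0,"z": 0,"rx": 0,"ry": 0,"rz": 0}
    - {"x": 0,"y": 0,"z": -0.06,"rx": 0,"ry": 0,"rz": 0}
    - {"x": 0,"y": 0,"z": -0.12,"rx": 0,"ry": 0,"rz": 0}
    - {"x": 0,"y": 0,"z": -0.14,"rx": 0,"ry": 0,"rz": 0}
    - {"x": 0,"y": 0,"z": -0.12,"rx": 0,"ry": 0,"rz": 0}
    - {"x": 0,"y": 0,"z": -0.06,"rx": 0,"ry": 0,"rz": 0}
    - {"x": 0,"y": 0,"z": 0,"rx": 0,"ry": 0,"rz": 0}
    - {"x": 0,"y": 0,"z": 0,"rx": 0,"ry": 0,"rz": 0}
  fingers: 0.8

```text
time_s: 20.4
tcp_pos: [0.4916, -0.3896, 0.1387]
orientation: [0.0, 0.978, 0.208, 0.0]
wrist_force: [-0.6, 0.0, 0.3]
opening: 0.899
grip_force: 0.0
```

```bash
python3 -c "
from h import *
go(.4595,-.127,.14,-56)"
```

```text
t 20.4 tcp [ 0.4916 -0.3896  0.1387] yaw -66.0 tilt [ 0. -0.] open 82.7 grip 0.0 F [-0.6  0.   0.3]
shares [ 0.31  -1.012 -0.006] rz -0.111 j7 -0.68
```

Emit:
send_rows:
  series:
    - {"x": 0.04,"y": -0.13,"z": 0,"rx": 0,"ry": 0,"rz": 0}
    - {"x": 0.04,"y": -0.13,"z": 0,"rx": 0,"ry": 0,"rz": 0}
    - {"x": 0.04,"y": -0.13,"z": 0,"rx": 0,"ry": 0,"rz": 0}
    - {"x": 0.04,"y": -0.13,"z": 0,"rx": 0,"ry": 0,"rz": 0}
    - {"x": 0.04,"y": -0.13,"z": 0,"rx": 0,"ry": 0,"rz": 0}
    - {"x": 0.04,"y": -0.13,"z": 0,"rx": 0,"ry": 0,"rz": 0}
    - {"x": 0.04,"y": -0.13,"z": 0,"rx": 0,"ry": 0,"rz": 0}
    - {"x": 0.03,"y": -0.1,"z": 0,"rx": 0,"ry": 0,"rz": 0}
    - {"x": 0,"y": 0,"z": 0,"rx": 0,"ry": 0,"rz": -0.055}
    - {"x": 0,"y": 0,"z": 0,"rx": 0,"ry": 0,"rz": -0.056}
    - {"x": 0,"y": 0,"z": 0,"rx": 0,"ry": 0,"rz": 0}
  fingers: 1

```text
time_s: 21.5
tcp_pos: [0.4588, -0.1271, 0.1373]
orientation: [-0.001, 0.956, 0.293, -0.001]
wrist_force: [0.1, 0.2, -0.2]
opening: 0.997
grip_force: 0.0
```

```bash
python3 -c "
from h import *
go(.4595,-.127,.011,-56)"
```

```text
t 21.5 tcp [ 0.4588 -0.1271  0.1373] yaw -55.9 tilt [-0.002  0.001] open 91.7 grip 0.0 F [ 0.1  0.2 -0.2]
shares [0.003 0.002 0.505] rz 0.001 j7 -0.96
```

Emit:
send_rows:
  series:
    - {"x": 0.003,"y": 0.002,"z": 0.08,"rx": 0,"ry": 0,"rz": 0}
    - {"x": 0,"y": 0,"z": 0.12,"rx": 0,"ry": 0,"rz": 0}
    - {"x": 0,"y": 0,"z": 0.12,"rx": 0,"ry": 0,"rz": 0}
    - {"x": 0,"y": 0,"z": 0.09,"rx": 0,"ry": 0,"rz": 0}
    - {"x": 0,"y": 0,"z": 0.06,"rx": 0,"ry": 0,"rz": 0}
    - {"x": 0,"y": 0,"z": 0.033,"rx": 0,"ry": 0,"rz": 0}
    - {"x": 0,"y": 0,"z": 0,"rx": 0,"ry": 0,"rz": 0}
    - {"x": 0,"y": 0,"z": 0,"rx": 0,"ry": 0,"rz": 0}

```text
time_s: 22.3
tcp_pos: [0.4607, -0.1275, 0.0127]
orientation: [0.0, 0.956, 0.292, 0.0]
wrist_force: [0.2, -0.4, 0.5]
opening: 0.996
grip_force: 0.0
```

Emit:
send_rows:
  series:
    - {"x": 0,"y": 0,"z": 0,"rx": 0,"ry": 0,"rz": 0}
    - {"x": 0,"y": 0,"z": 0,"rx": 0,"ry": 0,"rz": 0}
    - {"x": 0,"y": 0,"z": 0,"rx": 0,"ry": 0,"rz": 0}
    - {"x": 0,"y": 0,"z": 0,"rx": 0,"ry": 0,"rz": 0}
    - {"x": 0,"y": 0,"z": 0,"rx": 0,"ry": 0,"rz": 0}
    - {"x": 0,"y": 0,"z": 0,"rx": 0,"ry": 0,"rz": 0}
    - {"x": 0,"y": 0,"z": 0,"rx": 0,"ry": 0,"rz": 0}
  fingers: -1

```text
time_s: 23.0
tcp_pos: [0.4608, -0.1275, 0.0128]
orientation: [0.0, 0.956, 0.292, 0.0]
wrist_force: [-1.1, 0.0, 5.7]
opening: 0.69
grip_force: 30.0
```

```bash
python3 -c "
from h import *
go(.631,-.233,.11,-88.5)
t=cv2.imread('pics/t7.png');m=(cv2.cvtColor(t,6)>170).astype(np.uint8)[117:169,305:357]
c=max(cv2.findContours(m,0,1)[0],key=cv2.contourArea);P=np.array([ray('top',*(q+[305,117]),.003) for q in cv2.boxPoints(cv2.minAreaRect(c))]);e=P[1]-P[0];print(P.mean(0),np.degrees(np.arctan2(e[1],e[0])),np.linalg.norm(e))"
```

```text
t 23.0 tcp [ 0.4608 -0.1275  0.0128] yaw -56.0 tilt [ 0. -0.] open 63.4 grip 30.0 F [-1.1  0.   5.7]
shares [ 0.329  0.731 -0.389] rz 0.361 j7 -1.07
[ 0.63198576 -0.23346096] -90.13369280239012 0.06073754059150913
```

Emit:
send_rows:
  series:
    - {"x": 0,"y": 0,"z": -0.05,"rx": 0,"ry": 0,"rz": 0}
    - {"x": 0,"y": 0,"z": -0.1,"rx": 0,"ry": 0,"rz": 0}
    - {"x": 0,"y": 0,"z": -0.12,"rx": 0,"ry": 0,"rz": 0}
    - {"x": 0.03,"y": 0.06,"z": -0.1,"rx": 0,"ry": 0,"rz": 0}
    - {"x": 0.05,"y": 0.12,"z": -0.02,"rx": 0,"ry": 0,"rz": 0}
    - {"x": 0.06,"y": 0.13,"z": 0,"rx": 0,"ry": 0,"rz": 0}
    - {"x": 0.06,"y": 0.13,"z": 0,"rx": 0,"ry": 0,"rz": 0}
    - {"x": 0.06,"y": 0.13,"z": 0,"rx": 0,"ry": 0,"rz": 0}
    - {"x": 0.05,"y": 0.11,"z": 0,"rx": 0,"ry": 0,"rz": 0}
    - {"x": 0.019,"y": 0.051,"z": 0,"rx": 0,"ry": 0,"rz": 0.03}
    - {"x": 0,"y": 0,"z": 0,"rx": 0,"ry": 0,"rz": 0.07}
    - {"x": 0,"y": 0,"z": 0,"rx": 0,"ry": 0,"rz": 0.07}

```text
time_s: 24.2
tcp_pos: [0.6305, -0.233, 0.1097]
orientation: [-0.001, 0.987, 0.16, -0.001]
wrist_force: [0.3, -0.1, -2.9]
opening: 0.695
grip_force: 30.0
```

Emit:
send_rows:
  series:
    - {"x": 0,"y": 0,"z": 0,"rx": 0,"ry": 0,"rz": 0.07}
    - {"x": 0,"y": 0,"z": 0,"rx": 0,"ry": 0,"rz": 0.07}
    - {"x": 0,"y": 0,"z": 0,"rx": 0,"ry": 0,"rz": 0.05}
    - {"x": 0,"y": 0,"z": 0,"rx": 0,"ry": 0,"rz": 0}
    - {"x": 0,"y": 0,"z": 0,"rx": 0,"ry": 0,"rz": 0}

```text
time_s: 24.7
tcp_pos: [0.6306, -0.2327, 0.1101]
orientation: [-0.0, 1.0, 0.015, -0.0]
wrist_force: [0.5, -0.5, -4.1]
opening: 0.695
grip_force: 30.0
```

```bash
python3 -c "
from h import *
go(.631,-.233,.017,-88.5)"
```

```text
t 24.7 tcp [ 0.6306 -0.2327  0.1101] yaw -88.2 tilt [-0.001  0.   ] open 64.0 grip 30.0 F [ 0.5 -0.5 -4.1]
shares [0.002 0.001 0.372] rz 0.003 j7 -1.34
```

Emit:
send_rows:
  series:
    - {"x": 0.002,"y": 0,"z": 0.05,"rx": 0,"ry": 0,"rz": 0}
    - {"x": 0,"y": 0,"z": 0.1,"rx": 0,"ry": 0,"rz": 0}
    - {"x": 0,"y": 0,"z": 0.1,"rx": 0,"ry": 0,"rz": 0}
    - {"x": 0,"y": 0,"z": 0.07,"rx": 0,"ry": 0,"rz": 0}
    - {"x": 0,"y": 0,"z": 0.035,"rx": 0,"ry": 0,"rz": 0}
    - {"x": 0,"y": 0,"z": 0.015,"rx": 0,"ry": 0,"rz": 0}
    - {"x": 0,"y": 0,"z": 0,"rx": 0,"ry": 0,"rz": 0}
    - {"x": 0,"y": 0,"z": 0,"rx": 0,"ry": 0,"rz": 0}

```text
time_s: 25.5
tcp_pos: [0.6322, -0.2331, 0.0183]
orientation: [0.0, 1.0, 0.014, 0.001]
wrist_force: [0.5, 0.7, -3.7]
opening: 0.691
grip_force: 30.0
```

```bash
python3 -c "
from h import *
go(.631,-.233,.0158,-88.5)
s=camera('scene');cv2.imwrite('pics/a8.png',cv2.resize(s[220:350,160:320],None,fx=4,fy=4)[:,:,::-1])"
```

```text
t 25.5 tcp [ 0.6322 -0.2331  0.0183] yaw -88.4 tilt [ 0.001 -0.   ] open 63.6 grip 30.0 F [ 0.5  0.7 -3.7]
shares [-0.005 -0.001  0.01 ] rz 0.001 j7 -1.36
```

View pics/a8.png

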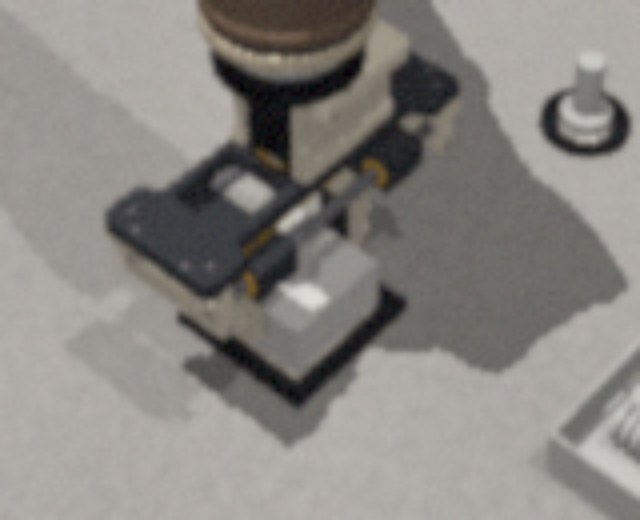

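The block sits square over its tray. I'll lower it the last 2.5 mm and release.

Emit:
send_rows:
  series:
    - {"x": -0.004,"y": 0,"z": 0.005,"rx": 0,"ry": 0,"rz": 0}
    - {"x": 0,"y": 0,"z": 0.005,"rx": 0,"ry": 0,"rz": 0}
    - {"x": 0,"y": 0,"z": 0,"rx": 0,"ry": 0,"rz": 0}

```text
time_s: 25.85
tcp_pos: [0.6307, -0.2331, 0.0159]
orientation: [0.0, 1.0, 0.014, 0.0]
wrist_force: [-1.9, 0.4, 4.7]
opening: 0.693
grip_force: 30.0
```

Emit:
send_rows:
  series:
    - {"x": 0,"y": 0,"z": 0,"rx": 0,"ry": 0,"rz": 0}
    - {"x": 0,"y": 0,"z": 0,"rx": 0,"ry": 0,"rz": 0}
    - {"x": 0,"y": 0,"z": 0,"rx": 0,"ry": 0,"rz": 0}
    - {"x": 0,"y": 0,"z": 0,"rx": 0,"ry": 0,"rz": 0}
    - {"x": 0,"y": 0,"z": 0,"rx": 0,"ry": 0,"rz": 0}
    - {"x": 0,"y": 0,"z": -0.06,"rx": 0,"ry": 0,"rz": 0}
    - {"x": 0,"y": 0,"z": -0.12,"rx": 0,"ry": 0,"rz": 0}
    - {"x": 0,"y": 0,"z": -0.14,"rx": 0,"ry": 0,"rz": 0}
    - {"x": 0,"y": 0,"z": -0.12,"rx": 0,"ry": 0,"rz": 0}
    - {"x": 0,"y": 0,"z": -0.06,"rx": 0,"ry": 0,"rz": 0}
    - {"x": 0,"y": 0,"z": 0,"rx": 0,"ry": 0,"rz": 0}
    - {"x": 0,"y": 0,"z": 0,"rx": 0,"ry": 0,"rz": 0}
  fingers: 1

```text
time_s: 27.05
tcp_pos: [0.63, -0.2328, 0.1394]
orientation: [-0.0, 1.0, 0.014, -0.0]
wrist_force: [-0.0, 0.7, 0.2]
opening: 1.005
grip_force: 0.0
```

```bash
python3 -c "
from h import *
go(.437,.168,.14)"
```

```text
t 27.05 tcp [ 0.63   -0.2328  0.1394] yaw -88.4 tilt [-0.001  0.   ] open 92.5 grip 0.0 F [-0.   0.7  0.2]
shares [-0.727 -1.624 -0.002] rz 0.0 j7 -1.34
```

Emit:
send_rows:
  series:
    - {"x": -0.066,"y": -0.148,"z": 0,"rx": 0,"ry": 0,"rz": 0}
    - {"x": -0.066,"y": -0.148,"z": 0,"rx": 0,"ry": 0,"rz": 0}
    - {"x": -0.066,"y": -0.148,"z": 0,"rx": 0,"ry": 0,"rz": 0}
    - {"x": -0.066,"y": -0.148,"z": 0,"rx": 0,"ry": 0,"rz": 0}
    - {"x": -0.066,"y": -0.148,"z": 0,"rx": 0,"ry": 0,"rz": 0}
    - {"x": -0.066,"y": -0.148,"z": 0,"rx": 0,"ry": 0,"rz": 0}
    - {"x": -0.066,"y": -0.148,"z": 0,"rx": 0,"ry": 0,"rz": 0}
    - {"x": -0.066,"y": -0.148,"z": 0,"rx": 0,"ry": 0,"rz": 0}
    - {"x": -0.066,"y": -0.148,"z": 0,"rx": 0,"ry": 0,"rz": 0}
    - {"x": -0.066,"y": -0.148,"z": 0,"rx": 0,"ry": 0,"rz": 0}
    - {"x": -0.066,"y": -0.144,"z": 0,"rx": 0,"ry": 0,"rz": 0}
    - {"x": 0,"y": 0,"z": 0,"rx": 0,"ry": 0,"rz": -0.08}

```text
time_s: 28.25
tcp_pos: [0.4338, 0.173, 0.1387]
orientation: [-0.001, 0.997, 0.08, -0.002]
wrist_force: [0.4, -0.7, -0.5]
opening: 0.999
grip_force: 0.0
```

Emit:
send_rows:
  series:
    - {"x": 0,"y": 0,"z": 0,"rx": 0,"ry": 0,"rz": -0.08}
    - {"x": 0,"y": 0,"z": 0,"rx": 0,"ry": 0,"rz": -0.08}
    - {"x": 0,"y": 0,"z": 0,"rx": 0,"ry": 0,"rz": -0.08}
    - {"x": 0,"y": 0,"z": 0,"rx": 0,"ry": 0,"rz": -0.08}
    - {"x": 0,"y": 0,"z": 0,"rx": 0,"ry": 0,"rz": 0}
    - {"x": 0,"y": 0,"z": 0,"rx": 0,"ry": 0,"rz": 0}

```text
time_s: 28.85
tcp_pos: [0.437, 0.1674, 0.139]
orientation: [-0.0, 0.947, 0.32, -0.001]
wrist_force: [-0.9, -1.0, 0.6]
opening: 0.999
grip_force: 0.0
```

```bash
python3 -c "
from h import *
go(.4370,.168,.011)"
```

```text
t 28.85 tcp [0.437  0.1674 0.139 ] yaw -52.6 tilt [-0.002 -0.001] open 91.9 grip 0.0 F [-0.9 -1.   0.6]
shares [ 0.003 -0.001  0.512] rz 0.0 j7 -1.57
```

Emit:
send_rows:
  series:
    - {"x": 0.002,"y": 0,"z": 0.08,"rx": 0,"ry": 0,"rz": 0}
    - {"x": 0,"y": 0,"z": 0.12,"rx": 0,"ry": 0,"rz": 0}
    - {"x": 0,"y": 0,"z": 0.12,"rx": 0,"ry": 0,"rz": 0}
    - {"x": 0,"y": 0,"z": 0.1,"rx": 0,"ry": 0,"rz": 0}
    - {"x": 0,"y": 0,"z": 0.06,"rx": 0,"ry": 0,"rz": 0}
    - {"x": 0,"y": 0,"z": 0.03,"rx": 0,"ry": 0,"rz": 0}
    - {"x": 0,"y": 0,"z": 0,"rx": 0,"ry": 0,"rz": 0}
    - {"x": 0,"y": 0,"z": 0,"rx": 0,"ry": 0,"rz": 0}

```text
time_s: 29.65
tcp_pos: [0.4382, 0.1683, 0.0128]
orientation: [0.0, 0.947, 0.322, 0.0]
wrist_force: [0.8, 0.8, 0.7]
opening: 0.997
grip_force: 0.0
```

Emit:
send_rows:
  series:
    - {"x": 0,"y": 0,"z": 0,"rx": 0,"ry": 0,"rz": 0}
    - {"x": 0,"y": 0,"z": 0,"rx": 0,"ry": 0,"rz": 0}
    - {"x": 0,"y": 0,"z": 0,"rx": 0,"ry": 0,"rz": 0}
    - {"x": 0,"y": 0,"z": 0,"rx": 0,"ry": 0,"rz": 0}
    - {"x": 0,"y": 0,"z": 0,"rx": 0,"ry": 0,"rz": 0}
    - {"x": 0,"y": 0,"z": 0,"rx": 0,"ry": 0,"rz": 0}
    - {"x": 0,"y": 0,"z": 0,"rx": 0,"ry": 0,"rz": 0}
  fingers: -1

```text
time_s: 30.35
tcp_pos: [0.4383, 0.1681, 0.0128]
orientation: [0.0, 0.947, 0.322, 0.0]
wrist_force: [-1.3, -0.7, 5.7]
opening: 0.71
grip_force: 30.0
```

```bash
python3 -c "
from h import *
go(.4813,.388,.11)"
```

```text
t 30.35 tcp [0.4383 0.1681 0.0128] yaw -52.4 tilt [0.001 0.   ] open 65.3 grip 30.0 F [-1.3 -0.7  5.7]
shares [ 0.673 -0.592 -0.389] rz 0.0 j7 -1.7
```

Emit:
send_rows:
  series:
    - {"x": 0,"y": 0,"z": -0.05,"rx": 0,"ry": 0,"rz": 0}
    - {"x": 0,"y": 0,"z": -0.1,"rx": 0,"ry": 0,"rz": 0}
    - {"x": 0,"y": 0,"z": -0.12,"rx": 0,"ry": 0,"rz": 0}
    - {"x": 0.05,"y": -0.04,"z": -0.1,"rx": 0,"ry": 0,"rz": 0}
    - {"x": 0.1,"y": -0.09,"z": -0.02,"rx": 0,"ry": 0,"rz": 0}
    - {"x": 0.12,"y": -0.1,"z": 0,"rx": 0,"ry": 0,"rz": 0}
    - {"x": 0.12,"y": -0.11,"z": 0,"rx": 0,"ry": 0,"rz": 0}
    - {"x": 0.12,"y": -0.11,"z": 0,"rx": 0,"ry": 0,"rz": 0}
    - {"x": 0.1,"y": -0.09,"z": 0,"rx": 0,"ry": 0,"rz": 0}
    - {"x": 0.063,"y": -0.052,"z": 0,"rx": 0,"ry": 0,"rz": 0}
    - {"x": 0,"y": 0,"z": 0,"rx": 0,"ry": 0,"rz": 0}
    - {"x": 0,"y": 0,"z": 0,"rx": 0,"ry": 0,"rz": 0}

```text
time_s: 31.55
tcp_pos: [0.4802, 0.3875, 0.1096]
orientation: [0.0, 0.946, 0.323, -0.001]
wrist_force: [-0.2, -1.0, -5.8]
opening: 0.71
grip_force: 30.0
```

```bash
python3 -c "
from h import *
go(.4813,.388,.017)"
```

```text
t 31.55 tcp [0.4802 0.3875 0.1096] yaw -52.3 tilt [-0.002 -0.001] open 65.3 grip 30.0 F [-0.2 -1.  -5.8]
shares [0.005 0.001 0.37 ] rz 0.0 j7 -1.9
```

Emit:
send_rows:
  series:
    - {"x": 0.004,"y": 0,"z": 0.05,"rx": 0,"ry": 0,"rz": 0}
    - {"x": 0,"y": 0,"z": 0.1,"rx": 0,"ry": 0,"rz": 0}
    - {"x": 0,"y": 0,"z": 0.1,"rx": 0,"ry": 0,"rz": 0}
    - {"x": 0,"y": 0,"z": 0.07,"rx": 0,"ry": 0,"rz": 0}
    - {"x": 0,"y": 0,"z": 0.035,"rx": 0,"ry": 0,"rz": 0}
    - {"x": 0,"y": 0,"z": 0.015,"rx": 0,"ry": 0,"rz": 0}
    - {"x": 0,"y": 0,"z": 0,"rx": 0,"ry": 0,"rz": 0}
    - {"x": 0,"y": 0,"z": 0,"rx": 0,"ry": 0,"rz": 0}

```text
time_s: 32.35
tcp_pos: [0.4823, 0.3889, 0.0183]
orientation: [-0.0, 0.947, 0.322, 0.001]
wrist_force: [0.5, 0.0, -4.4]
opening: 0.705
grip_force: 30.0
```

```bash
python3 -c "
from h import *
go(.4813,.388,.0158)
s=camera('scene');cv2.imwrite('pics/a9.png',cv2.resize(s[90:220,250:410],None,fx=4,fy=4)[:,:,::-1])"
```

```text
t 32.35 tcp [0.4823 0.3889 0.0183] yaw -52.4 tilt [0.001 0.001] open 64.8 grip 30.0 F [ 0.5  0.  -4.4]
shares [-0.005  0.001  0.01 ] rz 0.0 j7 -1.95
```

View pics/a9.png

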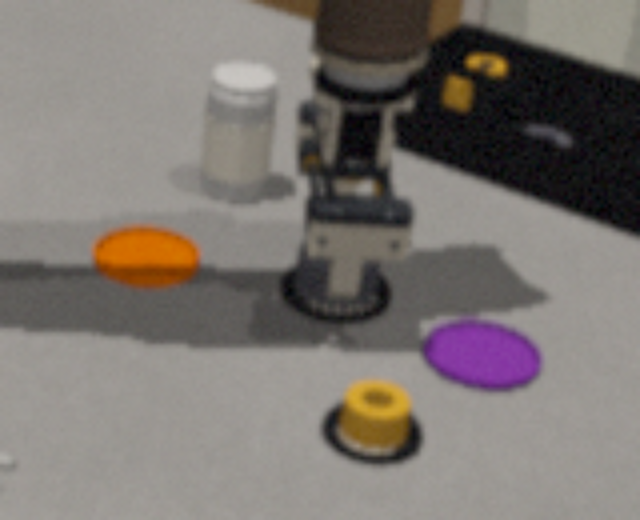

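The gear is centred in its tray. I'll lower it, release, and clear away.

Emit:
send_rows:
  series:
    - {"x": -0.004,"y": 0,"z": 0.005,"rx": 0,"ry": 0,"rz": 0}
    - {"x": 0,"y": 0,"z": 0.005,"rx": 0,"ry": 0,"rz": 0}
    - {"x": 0,"y": 0,"z": 0,"rx": 0,"ry": 0,"rz": 0}

```text
time_s: 32.7
tcp_pos: [0.4812, 0.3882, 0.0159]
orientation: [-0.0, 0.947, 0.322, 0.0]
wrist_force: [-2.1, -2.3, 3.7]
opening: 0.705
grip_force: 30.0
```

Emit:
send_rows:
  series:
    - {"x": 0,"y": 0,"z": 0,"rx": 0,"ry": 0,"rz": 0}
    - {"x": 0,"y": 0,"z": 0,"rx": 0,"ry": 0,"rz": 0}
    - {"x": 0,"y": 0,"z": 0,"rx": 0,"ry": 0,"rz": 0}
    - {"x": 0,"y": 0,"z": 0,"rx": 0,"ry": 0,"rz": 0}
    - {"x": 0,"y": 0,"z": 0,"rx": 0,"ry": 0,"rz": 0}
    - {"x": 0,"y": 0,"z": -0.06,"rx": 0,"ry": 0,"rz": 0}
    - {"x": 0,"y": 0,"z": -0.14,"rx": 0,"ry": 0,"rz": 0}
    - {"x": 0,"y": 0,"z": -0.16,"rx": 0,"ry": 0,"rz": 0}
    - {"x": 0,"y": 0,"z": -0.16,"rx": 0,"ry": 0,"rz": 0}
    - {"x": 0,"y": 0,"z": -0.12,"rx": 0,"ry": 0,"rz": 0}
    - {"x": 0,"y": 0,"z": 0,"rx": 0,"ry": 0,"rz": 0}
    - {"x": 0,"y": 0,"z": 0,"rx": 0,"ry": 0,"rz": 0}
  fingers: 1

```text
time_s: 33.9
tcp_pos: [0.4813, 0.3883, 0.1765]
orientation: [-0.0, 0.947, 0.322, 0.001]
wrist_force: [-0.7, 0.3, -1.2]
opening: 0.998
grip_force: 0.0
```

Emit:
send_rows:
  series:
    - {"x": -0.08,"y": 0.12,"z": 0,"rx": 0,"ry": 0,"rz": 0}
    - {"x": -0.08,"y": 0.12,"z": 0,"rx": 0,"ry": 0,"rz": 0}
    - {"x": -0.08,"y": 0.12,"z": 0,"rx": 0,"ry": 0,"rz": 0}
    - {"x": -0.08,"y": 0.12,"z": 0,"rx": 0,"ry": 0,"rz": 0}
    - {"x": -0.08,"y": 0.12,"z": 0,"rx": 0,"ry": 0,"rz": 0}
    - {"x": -0.08,"y": 0.12,"z": 0,"rx": 0,"ry": 0,"rz": 0}
    - {"x": -0.08,"y": 0.12,"z": 0,"rx": 0,"ry": 0,"rz": 0}
    - {"x": -0.08,"y": 0.12,"z": 0,"rx": 0,"ry": 0,"rz": 0}
    - {"x": 0,"y": 0,"z": 0,"rx": 0,"ry": 0,"rz": 0}
    - {"x": 0,"y": 0,"z": 0,"rx": 0,"ry": 0,"rz": 0}

```text
time_s: 34.9
tcp_pos: [0.5001, 0.0993, 0.1742]
orientation: [-0.0, 0.947, 0.321, -0.001]
wrist_force: [-0.6, -0.5, -0.2]
opening: 0.999
grip_force: 0.0
```

```bash
python3 -c "
from h import *
go(.4813,.388,.0158)
t=camera('top');s=camera('scene');a=cv2.resize(s[130:330,110:390],(560,400));
f=lambda u,v:cv2.resize(t[v-22:v+22,u-22:u+22],(156,156),interpolation=2)
b=np.hstack([f(125,192),f(174,151),f(256,134),f(330,143),f(384,189)])
cv2.imwrite('pics/a10.png',np.vstack([np.pad(a,((0,0),(0,220),(0,0))),b])[:,:,::-1])"
```

```text
t 34.9 tcp [0.5001 0.0993 0.1742] yaw -52.5 tilt [-0.002 -0.   ] open 92.0 grip 0.0 F [-0.6 -0.5 -0.2]
shares [ 0.644 -0.962  0.633] rz 0.0 j7 -1.36
```

View pics/a10.png

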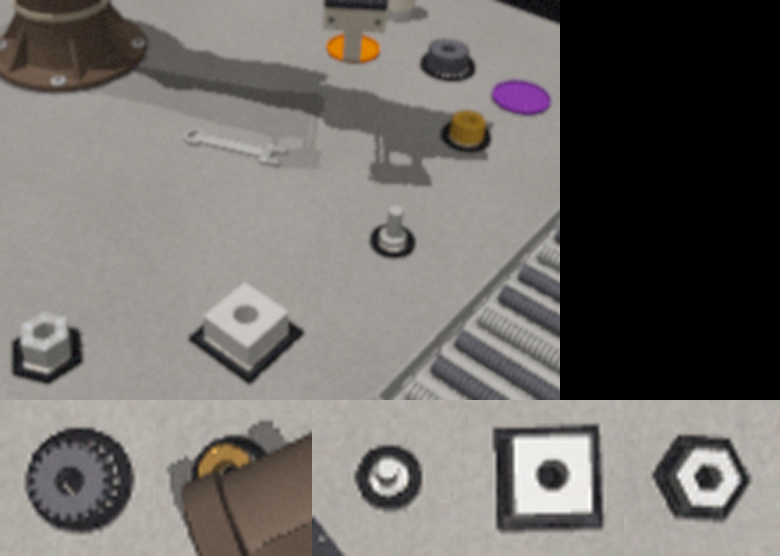

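All five parts are upright in their own trays and clear of the rims, and the robot is touching nothing.

```bash
python3 -c "
from rig import *
print(finish_job())"
```

```text
the job is handed in; nothing more can be done
None
```

The job is handed in: the last pictures show all five parts upright and flat in their matching trays, inside the rims, after about 35 s of robot time.

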